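# Hook the cartridge tray out of the bottom tier

### The arm

A 7-joint arm with a two-finger parallel gripper is mounted at the origin on the work surface. World frame = base frame: x ahead of the robot, y to its left, z up, the work surface at z = 0. Lengths are in m, angles in rad, forces in N, time in s.
With the tool pointing down it reaches from about 0.425 to 0.875 m from the base axis. Payload 4.7 kg.
Tool frame: the origin (TCP) lies on the centre line of the jaws, within the pads' length; the fingertips stand 14 mm ahead of it and the grasp point (between the pads) lies 5 mm behind it; z points along the fingers, y is the line along which they close (so a half turn about z gives the same grasp; the last joint's range is limited). The gripper opens to 87 mm and grips with 3 to 60 N. Pads are 19 mm wide; open, the fingers measure 117 mm over their backs; the gripper's body (75 mm by 190 mm) begins 51 mm behind the grasp point.
Start: joints at [1.217, 0.321, -0.07, 1.45, 0.023, 1.371, -0.057], TCP at [0.234, -0.607, 0.213] pointing down, gripper open.
Joint ranges: [-2.86, 2.86], [-0.3, 2.09], [-1.38, 1.24], [0.06, 2.45], [-1.56, 4.7], [0.09, 2.05], [-2.69, 2.69]. Speed limits (rad/s): [2.57, 2.57, 3.14, 3.14, 3.14, 3.14, 3.14].

### API

Orientations are given as a rotation vector (axis times angle).
In Python, from bench import * gives the robot as it stands.
- The arm moves only by the shell command python3 -m jog 'ROWS' [FORCE]. ROWS is JSON, a list of rows, each an object of numbers: "claw": the finger opening in mm, from 0 to 87; "dx", "dy", "dz": the shift along the tool's x, y, z in mm; "spin": the turn about the tool's z in degrees. In form: [{"claw": .., "dx": .., "dy": .., "dz": .., "spin": ..}, ...]. A call has 1 to 20 rows; each row is the pose to reach, as a shift and turn from the pose commanded when the call began, along the tool's axes at that moment; what a row does not reach only later rows make up. A row lasts 1/12 s, in which the tool goes at most 41.7 mm and 7.16 degrees, less where a joint would pass 70% of its speed; a pose out of reach is approached as far as the arm can. A call with a gripper value outside its range is refused whole. The fingers move at their own pace and stop on an object; FORCE is the grip in N (left out, the last holds). Time passes only in rows, so rows that repeat a pose let the fingers close. It gives the time, the measured TCP pose, the force, the opening and the grip force at its end, in the units of the state.
- get_state(): the state, without advancing time (a new reading comes with each control period).
- get_image(name): name is "side" or "top"; returns a dict with "frame" (400x640x3 uint8, red, green, blue), "depth" (400x640 float32, m along the optical axis (not along the pixel's ray), 0 where there is no reading), "K" (3x3 intrinsics, pixels), "T" (4x4, takes a point from camera to world coordinates). Camera axes: x right, y down, z forward; pixel columns grow to the right and rows downward; lengths in m; the calibration is good to about 2 mm. A picture is of the moment at which its call begins.
- close_job(): hands the job in; it is judged then, once.
The state is a dict: "time": time; "joint_positions": joint angles; "qd": joint speeds; "joint_torque": joint torques, N m; "position": TCP position; "tool_rot": TCP orientation; "ft_force": force on the tool from outside, world axes, zero at the start; "torque": the same for the moment, N m; "grip_width": opening from 0.0 (shut) to 1.0 (fully open); "grip_force": force on a finger pad.
Only numpy, scipy, OpenCV 4.12 (cv2) and the standard library are available. Lean on these libraries where they do the work, as an engineer would, in place of code of your own. Each camera call takes 0.05 s, during which the arm holds its last target. There are 200 camera calls.

### The job

The two blue cartridges lie in the sliding tray at the bottom of the three-tier rack. Take the yellow-handled hook, catch the tray's pull loop with it from above, and draw the tray gently out until it comes up firmly against its hidden stop, keeping it pulled snug there for a moment without heaving on it. Then unhook and stand the hook upright on the board, clear of the tray; the gripper itself must not touch the tray or the rack, and everything else stays as it is.

Things in the scene. Friction and masses are not known exactly. Their poses are not given: they have to be found in the camera images.
- rack: Three-tier aluminium rack, fixed, 240 deep (x) x 224 wide x 132 mm high, its upper tiers stepped back. Origin: centre of its underside, on the board; x points into the rack, its open front is at x = -120 mm. The bottom tier's floor is 14 mm above the board; the tray in it slides out along -x up to a hidden rigid stop, set anywhere from 60 to 99 mm out from home, which cannot be seen or measured, only felt.
- tray: Loose sliding tray in the bottom tier, 228 deep x 170 wide x 45 mm high, 0.25 to 0.5 kg plus cartridges, sliding friction 0.5 to 3 N, 2 mm side play. Origin under its middle, on the tier's floor; x as the rack's, front face at x = -120 mm. Fully home it is at x = 0 in the rack's frame; it starts 0 to 10 mm out. Snug against the stop is a steady 8 to 15 N on the loop; over 20 N bends it.
- loop (a point): Centre of the opening of the flat, level red steel pull loop, rigid on the tray's front: opening 24 mm (x, from the tray's front face to the loop's front bar) x 24 mm (y), bar 5 mm thick. 22 mm above the tray's underside, 36 mm above the board. The front bar's centre line is 14.5 mm from this point towards -x. Axes as the tray's.
- hook_grip (a point): Centre of the hook tool's yellow upright handle, 80 long (x) x 18 thick (y) x 46 mm high, 31 mm above the foot's underside; x points along the tool to the hook end, z up. Tool loose, 0.16 kg, standing on a black foot 80 x 46 x 8 mm. From the handle a 6 mm steel rod runs forward 9 mm above this point and turns straight down 102 mm ahead of it.
- hook_tip (a point): Point on the centre line of the hook's down-turned rod, 102 mm ahead (tool x) of the handle centre, 14 mm above the foot's underside. The straight upright part, 6 mm thick, runs from here up to 35 mm above the underside; below, the rod curls 6 mm back towards the handle and ends 7 mm above the underside. Axes as the tool's.
- hook: The whole hook tool. Origin: centre of the foot's underside; x towards the hook end, z up.
- cart_a_mid (a point): Centre of a blue cartridge, 100 x 70 x 18 mm, 70 g, lying loose in the sliding tray (9 mm above its inner floor, which is 3 mm thick).
- cart_b_mid (a point): Centre of the other blue cartridge, as above.
- owl: White and blue ceramic owl, fragile, 84 mm across, 132 mm high; origin under its centre. Bystander.
- tumbler: Clear glass tumbler, 74 mm across, 95 mm high; origin under its centre. Bystander.
- controller: Red plastic game controller, 150 x 95 x 31 mm; origin under its centre, long side along its x. Bystander.
- reset (a joint): Red reset button on the black console (240 x 270 x 60 mm, fixed): 0 is out, 0.005 m is pressed. Not to be pressed.
Mind the look-alikes: they are no part of the job. Of the things that look like the hook, the smallest one is meant.

How it is judged:
On the way, in this order (a step that is already met when the one before it is completed fails the run):
1. the hook is down in the tray's loop (horizontal distance between hook_tip and loop below 0.016 m and z of hook_tip in the frame of loop below -0.003 m), for 0.1 s.
2. the tray, drawn well out, is held still and snug against its stop by the hook (over 7 N on the loop for 0.3 s) (contact force between hook and tray above 7 N and horizontal distance between hook_tip and loop below 0.016 m and x of tray in the frame of rack below -0.057 m and linear speed of tray below 0.004 m/s), for 0.3 s.
At the end, for the whole second after the job is handed in: The tray stays drawn out, at least 57 mm from home, level and at rest with both cartridges lying in it; the hook stands upright on its foot on the board, released, its tip at least 50 mm from the loop (x of tray in the frame of rack below -0.057 m and angle between tray's own z axis and vertical below 0.06 rad and linear speed of tray below 0.004 m/s and z of cart_a_mid in the frame of tray between 0.005 and 0.025 m and z of cart_b_mid in the frame of tray between 0.005 and 0.025 m and angle between hook's own z axis and vertical below 0.1 rad and height (world z) of hook below 0.004 m and horizontal distance between hook_tip and loop above 0.05 m and linear speed of hook below 0.01 m/s); the robot touches nothing.
It fails at once if the hook loads the tray with more than 20 N (contact force between hook and tray above 20 N).
It fails at once if the gripper or arm touches the tray or the rack (contact force between any of the fingers, the arm and tray above 0.5 N or contact force between any of the fingers, the arm and rack above 0.5 N).
It fails at once if the owl, tumbler or controller is moved by more than 15 mm (distance of any of owl, tumbler, controller from where it was at the start of the episode above 0.015 m).
It fails at once if the reset button is pressed (value of joint reset above 0.003 m).
It also fails if it takes over 67 s, if anything falls off the work surface, if the arm or the gripper's body presses on something with over 40 N, if the wrist force passes 120 N, or if a joint passes its speed limit or range.

## Working session

There is one attempt and no reset: what is moved stays moved. The work goes in short steps, Python scripts to look and compute and a shell command to move; the robot and the scene stay as the last step left them, time stands still between calls to the robot, and variables do not carry over. Pictures are saved under pics/ and viewed, at most 10 in all, crops included, and the job is handed in when it is done.

```bash
mkdir -p pics; python3 - <<'E'
from bench import *
import cv2,numpy as np
for n in("side","top"):
    d=get_image(n); cv2.imwrite(f"pics/{n}0.png",d["frame"][:,:,::-1]); np.savez(f"{n}0.npz",**d)
    print(n,d["K"].round(1).tolist(),d["T"].round(3).tolist())
s=get_state(); print({k:np.round(v,3).tolist() for k,v in s.items()})
E
```

```text
side [[519.4, 0.0, 324.2], [0.0, 519.4, 200.5], [0.0, 0.0, 1.0]] [[-0.96, -0.139, 0.244, 0.209], [-0.28, 0.525, -0.804, 1.108], [-0.016, -0.84, -0.543, 0.834], [0.0, 0.0, 0.0, 1.0]]
top [[467.0, 0.0, 317.7], [0.0, 467.0, 194.4], [0.0, 0.0, 1.0]] [[-0.023, -0.994, 0.105, 0.404], [-1.0, 0.021, -0.017, 0.012], [0.015, -0.106, -0.994, 1.392], [0.0, 0.0, 0.0, 1.0]]
{'time': 0.1, 'joint_positions': [1.217, 0.322, -0.07, 1.452, 0.023, 1.371, -0.057], 'qd': [-0.0, -0.002, 0.001, -0.001, 0.001, -0.0, -0.002], 'joint_torque': [-0.0, -49.257, -0.406, -31.34, -0.064, 0.039, 0.0], 'position': [0.234, -0.606, 0.212], 'tool_rot': [-3.087, -0.574, 0.001], 'ft_force': [0.938, -0.66, -0.584], 'torque': [0.007, -0.001, 0.006], 'grip_force': 0.0, 'grip_width': 1.003}
```

View pics/side0.png

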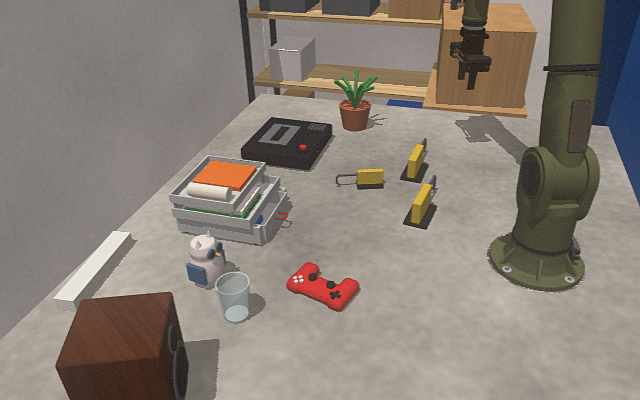

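View pics/top0.png

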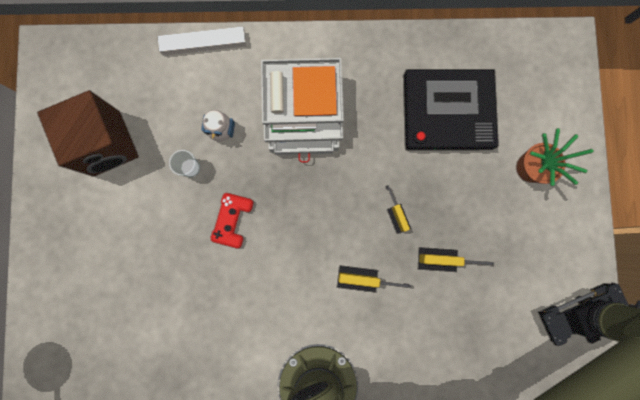

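The three hook-like tools are at top pixels (400,215), (442,260) and (360,280). The first has the shortest handle (about 28 px against about 45 px), so it fits "smallest". I'll measure and confirm it in a crop.

```bash
cat > h.py <<'E'
import cv2,numpy as np
def cast(d,px,z):
    px=np.atleast_2d(px).astype(float); K,T=d["K"],d["T"]
    r=np.c_[(px-K[[0,1],[2,2]])/K[[0,1],[0,1]],np.ones(len(px))]@T[:3,:3].T
    return (T[:3,3]+r*((z-T[2,3])/r[:,2])[:,None])
def cloud(d):
    v,u=np.mgrid[:400,:640]; K,T=d["K"],d["T"]; z=d["depth"]
    return np.dstack([(u-K[0,2])/K[0,0]*z,(v-K[1,2])/K[1,1]*z,z])@T[:3,:3].T+T[:3,3]
def hsv(d): return cv2.cvtColor(d["frame"],cv2.COLOR_RGB2HSV)
def blobs(m,amin):
    n,l,s,c=cv2.connectedComponentsWithStats(m.astype(np.uint8)); return [(l==i,s[i],c[i]) for i in range(1,n) if s[i,4]>=amin]
E
python3 - <<'E'
from h import *
D={n:dict(np.load(f"{n}0.npz")) for n in("top","side")}
for n,d in D.items():
    h=hsv(d); P=cloud(d)
    y=cv2.inRange(h,(20,130,90),(35,255,255))>0
    for m,s,c in blobs(y,60):
        z=P[m][:,2]; top=m&(P[:,:,2]>np.percentile(z,95)-.012)
        uv=np.argwhere(m)[:,::-1].astype(np.float32); q=cv2.minAreaRect(uv)
        g=P[top]; cc=g.mean(0); e=np.linalg.svd((g-cc)[:,:2],full_matrices=False)[2][0]
        a=(g-cc)[:,:2]@e; mid=cc[:2]+e*(np.percentile(a,1)+np.percentile(a,99))/2
        print(n,"yellow",c.round(),"ztop",np.percentile(z,97).round(3),"mid",mid.round(4),"ang",np.degrees(np.arctan2(e[1],e[0])).round(1),"len",np.ptp(np.percentile(a,[1,99])).round(3))
    r=cv2.inRange(h,(0,150,60),(8,255,255))|cv2.inRange(h,(172,150,60),(180,255,255))
    for m,s,c in blobs(r>0,8): print(n,"red",s,c.round(1),np.median(P[m],0).round(3),cast(d,c,.036).round(4))
d=D["top"];P=cloud(d)
# rack sections in the top view: heights down columns
for u in(275,325,335): print(u,[(v,P[v,u].round(3).tolist()) for v in range(56,160,6)])
f=D["top"]["frame"][:,:,::-1]; g=D["side"]["frame"][:,:,::-1]
a=cv2.resize(f[180:300,330:500],None,fx=3,fy=3,interpolation=cv2.INTER_CUBIC)[:360]
b=cv2.resize(f[50:180,250:360],(0,0),fx=2.5,fy=2.5,interpolation=cv2.INTER_CUBIC)
c=cv2.resize(g[150:250,160:300],(510,240*510//336),interpolation=cv2.INTER_CUBIC)[:240]
o=np.zeros((600,790,3),np.uint8);o[:360,:510]=a;o[:b.shape[0],515:515+b.shape[1]]=b;o[360:360+c.shape[0],:510]=c
cv2.imwrite("pics/crop1.png",o)
E
```

```text
top yellow [401. 218.] ztop 0.057 mid [ 0.4729 -0.2488] ang -136.5 len 0.073
top yellow [442. 260.] ztop 0.08 mid [ 0.3514 -0.3593] ang -96.4 len 0.111
top yellow [359. 280.] ztop 0.08 mid [ 0.3017 -0.1203] ang -99.9 len 0.112
top red [416 131  10  10  70] [420.5 135.5] [ 0.709 -0.312  0.073] [[ 0.7175 -0.3211  0.036 ]]
top red [ 211  193   42   55 1104] [230.5 220.5] [0.48  0.244 0.027] [[0.4774 0.2425 0.036 ]]
side yellow [415. 161.] ztop 0.076 mid [ 0.3505 -0.3581] ang 84.2 len 0.115
side yellow [369. 176.] ztop 0.054 mid [ 0.4751 -0.2481] ang -79.2 len 0.03
side yellow [420. 203.] ztop 0.077 mid [0.2622 0.4677] ang 93.9 len 1.285
side red [299 144   8   6  32] [302.6 146.7] [ 0.708 -0.306  0.073] [[ 0.7325 -0.3759  0.036 ]]
side red [276 212  12   8  29] [282.3 215.5] [0.657 0.032 0.037] [[0.6572 0.0276 0.036 ]]
side red [ 287  262   72   49 1444] [322.5 287.1] [0.477 0.265 0.026] [[0.4713 0.2721 0.036 ]]
275 [(56, [0.987, 0.11, -0.005]), (62, [0.917, 0.102, 0.12]), (68, [0.903, 0.103, 0.111]), (74, [0.873, 0.1, 0.146]), (80, [0.856, 0.101, 0.145]), (86, [0.837, 0.1, 0.151]), (92
[... 760 characters left out ...]
.721, -0.036, 0.063]), (140, [0.703, -0.036, 0.064]), (146, [0.695, -0.037, 0.018]), (152, [0.674, -0.036, 0.033]), (158, [0.662, -0.037, 0.001])]
335 [(56, [0.982, -0.076, -0.001]), (62, [0.918, -0.068, 0.11]), (68, [0.9, -0.068, 0.112]), (74, [0.884, -0.067, 0.108]), (80, [0.865, -0.067, 0.112]), (86, [0.844, -0.066, 0.122]), (92, [0.826, -0.065, 0.124]), (98, [0.807, -0.064, 0.128]), (104, [0.791, -0.064, 0.124]), (110, [0.774, -0.064, 0.126]), (116, [0.761, -0.064, 0.11]), (122, [0.743, -0.063, 0.113]), (128, [0.739, -0.066, 0.061]), (134, [0.721, -0.066, 0.061]), (140, [0.703, -0.065, 0.064]), (146, [0.685, -0.065, 0.061]), (152, [0.681, -0.068, -0.004]), (158, [0.662, -0.067, -0.001])]
```

View pics/crop1.png

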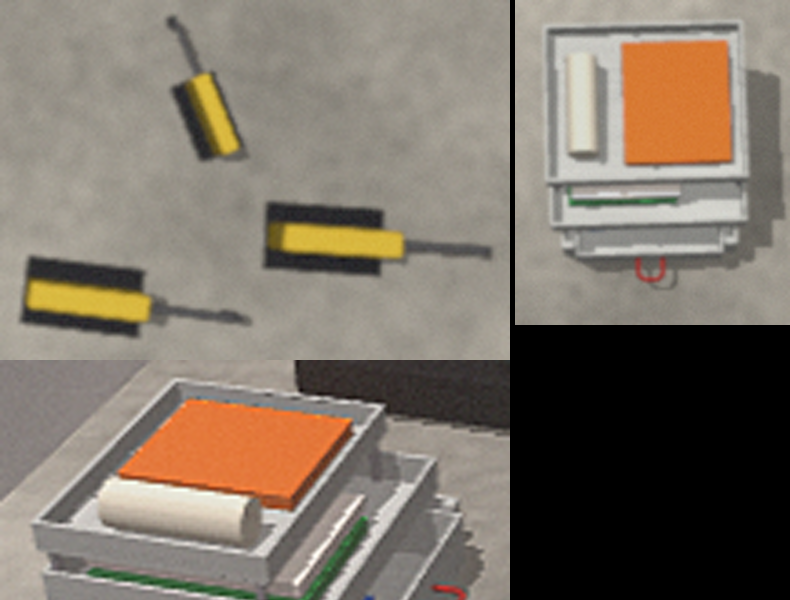

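The crop confirms it. The hook meant is the one at top (400,217), handle about 75 mm long against 111 mm for the other two, with its rod ending near (387,187). The red loop is at top (304,157). Next I measure the exact poses.

```bash
python3 - <<'E'
from h import *
d=dict(np.load("top0.npz")); f=d["frame"].astype(int)
big=cv2.resize(d["frame"],None,fx=4,fy=4,interpolation=cv2.INTER_CUBIC); up=lambda p:(np.asarray(p,float)+.5)/4-.5
# loop
w=np.clip(f[:,:,0]-f[:,:,1:].max(2)-15,0,None); w[:145]=0;w[175:]=0;w[:,:285]=0;w[:,325:]=0
ys,xs=np.nonzero(w>15); print("loop px",xs.min(),xs.max(),ys.min(),ys.max())
for r in range(150,166): print(r,w[r,294:316])
L=cv2.createLineSegmentDetector().detect(cv2.cvtColor(d["frame"],cv2.COLOR_RGB2GRAY))[0][:,0]
for l in L:
    c=(l[:2]+l[2:])/2
    if 255<c[0]<350 and 52<c[1]<165 and np.hypot(*(l[:2]-l[2:]))>25: 
        out=[]
        for z in(.132,.06):
            p=cast(d,l.reshape(2,2),z); e=p[1]-p[0]; out+=[(np.degrees(np.arctan2(e[1],e[0]))%180).round(1),p.mean(0)[:2].round(4).tolist()]
        print(l.round(1),out)
# hook: yellow top face, foot, rod
h=hsv(d); y=(h[:,:,0]>18)&(h[:,:,0]<38)&(h[:,:,1]>120); y[:,:370]=0;y[:,425:]=0;y[:190]=0;y[240:]=0
print("V",np.percentile(h[y][:,2],[5,25,50,75,95]))
g=h[:,:,2]
print(g[180:240,382:416][::1].astype(int) if 0 else "")
m=y&(g>0.8*np.percentile(g[y],90))
q=cv2.minAreaRect(np.argwhere(m)[:,::-1].astype(np.float32)); b=cv2.boxPoints(q); W=cast(d,b,.054); print("topface",q,W[:,:2].round(4).tolist(),W.mean(0).round(4))
dark=(g<60); dark[:,:370]=0;dark[:,425:]=0;dark[:195]=0;dark[:,:]&=True
for mm,s,c in blobs(((g<75)|y)&(np.arange(400)[:,None]>180)&(np.arange(400)[:,None]<240)&(abs(np.arange(640)-398)<20),5):
    print(s,c)
print(g[182:206,380:402])
E
```

```text
loop px 298 309 153 162
150 [0 0 0 0 0 0 0 0 0 0 0 0 0 0 0 0 0 0 0 0 0 0]
151 [0 0 0 0 0 0 0 0 0 0 0 0 0 0 0 0 0 0 0 0 0 0]
152 [0 0 0 0 0 0 0 0 0 0 0 0 0 0 2 3 0 0 0 0 0 0]
153 [ 0  0  0  0 23 47 14  0  0  0  0  0  0  0 34 37  3  0  0  0  0  0]
154 [ 0  0  0  0 46 66 24  0  0  0  0  0  0  6 60 62 12  0  0  0  0  0]
155 [ 0  0  0  0 49 75 26  0  0  0  0  0  0  8 69 66 12  0  0  0  0  0]
156 [ 0  0  0  0 47 76 21  0  0  0  0  0  0  7 64 67 15  0  0  0  0  0]
157 [ 0  0  0  0 45 74 22  0  0  0  0  0  0  0 51 58 12  0  0  0  0  0]
158 [ 0  0  0  0 40 65 21  0  0  0  0  0  0  0 48 66 11  0  0  0  0  0]
159 [ 0  0  0  0 33 69 33  1  0  0  0  0  0 12 65 60 10  0  0  0  0  0]
160 [ 0  0  0  0 10 60 73 38 17 17 17 13 16 47 66 30  0  0  0  0  0  0]
161 [ 0  0  0  0  0 19 59 73 75 81 79 73 75 71 36  2  0  0  0  0  0  0]
162 [ 0  0  0  0  0  0  6 33 45 51 50 47 40 23  0  0  0  0  0  0  0  0]
163 [0 0 0 0 0 0 0 0 0 0 0 0 0 0 0 0 0 0 0 0 0 0]
164 [0 0 0 0 0 0 0 0 0 0 0 0 0 0 0 0 0 0 0 0 0 0]
165 [0 0 0 0 0 0 0 0 0 0 0 0 0 0 0 0 0 0 0 0 0 0]
[313.1 131.5 284.4 132.2] [np.float64(90.4), [0.7121, 0.
[... 4033 characters left out ...]
3 126 101  93  95 105 134 144
  142 144 145 145]
 [153 148 151 151 150 150 147 153 152 152 148 138 112  93  85 104 134 143
  142 144 144 142]
 [150 149 145 148 149 149 150 151 153 150 149 144 122  97  89 101 127 143
  146 141 143 147]
 [152 150 151 150 150 153 150 151 151 152 150 142 136 107  90  88 109 131
  148 146 145 146]
 [153 152 152 152 154 156 153 152 149 151 150 148 141 120  98  89  99 128
  144 149 142 142]
 [151 153 153 151 154 155 152 154 152 150 147 146 147 139 107  88  94 114
  137 136 121 129]
 [155 153 154 156 155 160 158 155 157 151 152 149 150 142 118 106 117 139
  157 141 100  90]
 [151 156 155 157 157 155 158 157 158 155 154 148 144 144 138 149 178 199
  208 189 125  88]]
```

```bash
cat >> h.py <<'E'
from scipy.spatial.transform import Rotation as R
def rel(s,target,yaw):
    "tool-axis shift (mm) and spin (deg) to bring the TCP to target with tool x at yaw (deg)"
    M=R.from_rotvec(s["tool_rot"]).as_matrix(); y=np.degrees(np.arctan2(M[1,0],M[0,0]))
    return (M.T@(np.array(target)-s["position"])*1e3).round(1), round(y-yaw,1), M.round(3).tolist()
E
python3 - <<'E'
from h import *; from bench import *
d=dict(np.load("top0.npz")); ds=dict(np.load("side0.npz"))
print("bar top",cast(d,[[303.7,161.2]],.0385).round(4), "loop side bars",cast(d,[[298.9,156],[308.5,156]],.0385).round(4))
c=np.array([.4747,-.2502])
for px in([386.8,186.6],[390.2,191.5],[393,198]):
    p=cast(d,px,.040)[0,:2]; e=p-c; print("rod",p.round(4),np.hypot(*e).round(4),np.degrees(np.arctan2(e[1],e[0])).round(1))
# side-view check of handle centre and loop
for n,P in(("handle",[.4747,-.2502,.031]),("loopfront",[.652,.029,.036])):
    q=np.linalg.inv(ds["T"])@np.r_[P,1]; u=ds["K"]@q[:3]; print(n,(u/u[2])[:2].round(1))
f=ds["frame"].astype(int); w=f[:,:,0]-f[:,:,1:].max(2); ys,xs=np.nonzero(w[205:230,268:295]>30); print("side loop px",[(a+268,b+205) for a,b in zip(xs,ys)])
yaw=19.6;a=np.radians(yaw); g=c+.008*np.array([np.cos(a),np.sin(a)])
print(rel(get_state(),[*g,.028],yaw))
E
```

```text
bar top [[0.6467 0.0273 0.0385]] loop side bars [[0.6625 0.0411 0.0385]
 [0.6619 0.0129 0.0385]]
rod [ 0.5663 -0.2141] 0.0984 21.5
rod [ 0.5516 -0.2235] 0.0814 19.2
rod [ 0.5324 -0.2309] 0.0608 18.5
handle [369.7 175.9]
loopfront [284.  216.1]
side loop px [(np.int64(278), np.int64(212)), (np.int64(279), np.int64(212)), (np.int64(280), np.int64(212)), (np.int64(281), np.int64(212)), (np.int64(282), np.int64(212)), (np.int64(283), np.int64(212)), (np.int64(284), np.int64(212)), (np.int64(285), np.int64(212)), (np.int64(280), np.int64(213)), (np.int64(281), np.int64(213)), (np.int64(282), np.int64(213)), (np.int64(283), np.int64(213)), (np.int64(284), np.int64(213)), (np.int64(285), np.int64(213)), (np.int64(286), np.int64(213)), (np.int64(285), np.int64(214)), (np.int64(286), np.int64(214)), (np.int64(287), np.int64(214)), (np.int64(286), np.int64(215)), (np.int64(287), np.int64(215)), (np.int64(285), np.int64(216)), (np.int64(286), np.int64(216)), (np.int64(275), np.int64(217)), (np.int64(276), np.int64(217)), (np.int64(284), np.int64(217)), (np.int64(285), np.int64(217)), (np.int64(286), np.int64(217)), (np.int64(275), np.int64(218)), (np.int64(276), np.int64(218)), (np.int64(277), np.int64(218)), (np.int64(278), np.int64(218)), (np.int64(279), np.int64(218)), (np.int64(280), np.int64(218)), (np.int64(281), np.int64(218)), (np.int64(282), np.int64(218)), (np.int64(283), np.int64(218)), (np.int64(284), np.int64(218)), (np.int64(285), np.int64(218)), (np.int64(278), np.int64(219)), (np.int64(279), np.int64(219)), (np.int64(280), np.int64(219)), (np.int64(281), np.int64(219)), (np.int64(282), np.int64(219)), (np.int64(283), np.int64(219))]
(array([ 361. , -244.8,  184.5]), np.float64(1.5), [[0.933, 0.36, -0.001], [0.36, -0.933, 0.002], [-0.0, -0.002, -1.0]])
```

```bash
python3 -m jog '[{"claw":60,"dx":60,"dy":-40,"dz":0,"spin":0},{"claw":60,"dx":90,"dy":-60,"dz":0,"spin":0},{"claw":60,"dx":120,"dy":-80,"dz":0,"spin":0},{"claw":60,"dx":150,"dy":-100,"dz":0,"spin":0},{"claw":60,"dx":180,"dy":-120,"dz":0,"spin":0},{"claw":60,"dx":210,"dy":-140,"dz":0,"spin":0},{"claw":60,"dx":240,"dy":-160,"dz":0,"spin":0},{"claw":60,"dx":270,"dy":-180,"dz":0,"spin":0},{"claw":60,"dx":300,"dy":-200,"dz":0,"spin":1.5},{"claw":60,"dx":330,"dy":-225,"dz":20,"spin":1.5},{"claw":60,"dx":350,"dy":-238,"dz":40,"spin":1.5},{"claw":60,"dx":361,"dy":-245,"dz":60,"spin":1.5},{"claw":60,"dx":361,"dy":-245,"dz":80,"spin":1.5},{"claw":60,"dx":361,"dy":-245,"dz":90,"spin":1.5},{"claw":60,"dx":361,"dy":-245,"dz":90,"spin":1.5},{"claw":60,"dx":361,"dy":-245,"dz":90,"spin":1.5},{"claw":60,"dx":361,"dy":-245,"dz":90,"spin":1.5}]'; python3 - <<'E'
from h import *; from bench import *
yaw=19.6;a=np.radians(yaw); g=np.array([.4747,-.2502])+.008*np.array([np.cos(a),np.sin(a)])
print(rel(get_state(),[*g,.028],yaw)); 
d=get_image("side"); h=hsv(d)
cv2.imwrite("pics/s1.png",cv2.resize(d["frame"][80:230,240:460,::-1],None,fx=3,fy=3))
E
```

```text
time: 1.52
position: [0.4828, -0.2494, 0.1242]
tool_rot: [3.095, 0.531, 0.002]
ft_force: [0.2, -0.4, 0.8]
grip_width: 0.691
grip_force: 0.0
(array([ 0. , -2.1, 96.2]), np.float64(-0.1), [[0.943, 0.333, 0.001], [0.333, -0.943, -0.001], [0.001, 0.002, -1.0]])
```

View pics/s1.png

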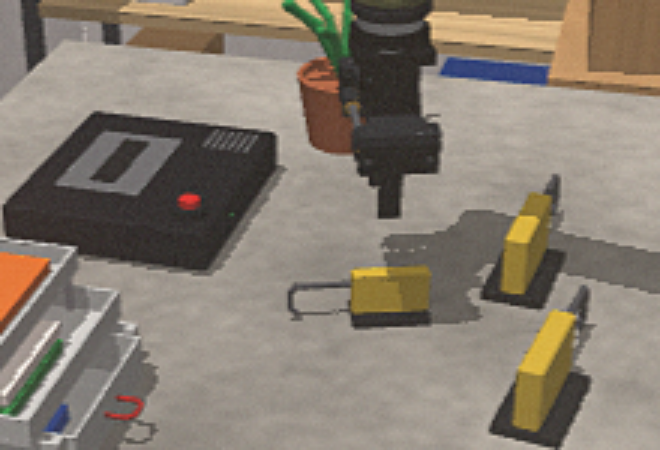

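The gripper hangs over the small hook: fingertips at crop (390,210), handle at (390,290). I'll descend and grip.

```bash
python3 -m jog '[{"claw":60,"dx":0,"dy":-2,"dz":20,"spin":0},{"claw":60,"dx":0,"dy":-2,"dz":40,"spin":0},{"claw":60,"dx":0,"dy":-2,"dz":60,"spin":0},{"claw":60,"dx":0,"dy":-2,"dz":75,"spin":0},{"claw":60,"dx":0,"dy":-2,"dz":85,"spin":0},{"claw":60,"dx":0,"dy":-2,"dz":92,"spin":0},{"claw":60,"dx":0,"dy":-2,"dz":96,"spin":0},{"claw":60,"dx":0,"dy":-2,"dz":96,"spin":0},{"claw":60,"dx":0,"dy":-2,"dz":96,"spin":0},{"claw":10,"dx":0,"dy":-2,"dz":96,"spin":0},{"claw":10,"dx":0,"dy":-2,"dz":96,"spin":0},{"claw":10,"dx":0,"dy":-2,"dz":96,"spin":0},{"claw":10,"dx":0,"dy":-2,"dz":96,"spin":0},{"claw":10,"dx":0,"dy":-2,"dz":96,"spin":0},{"claw":10,"dx":0,"dy":-2,"dz":96,"spin":0},{"claw":10,"dx":0,"dy":-2,"dz":96,"spin":0},{"claw":10,"dx":0,"dy":-2,"dz":96,"spin":0},{"claw":10,"dx":0,"dy":-2,"dz":96,"spin":0}]' 55
```

```text
time: 3.07
position: [0.4819, -0.2465, 0.0271]
tool_rot: [3.095, 0.534, 0.0]
ft_force: [-0.3, -1.3, -0.9]
grip_width: 0.201
grip_force: 55.0
```

```bash
python3 -m jog '[{"claw":10,"dx":0,"dy":0,"dz":-15,"spin":0},{"claw":10,"dx":0,"dy":0,"dz":-35,"spin":0},{"claw":10,"dx":0,"dy":0,"dz":-55,"spin":0},{"claw":10,"dx":0,"dy":0,"dz":-60,"spin":0},{"claw":10,"dx":0,"dy":0,"dz":-60,"spin":0}]'; python3 - <<'E'
from h import *; from bench import *
s=get_state(); print(s["ft_force"].round(2) if hasattr(s["ft_force"],"round") else s["ft_force"],rel(s,[.540,.026,s["position"][2]],.5)[:2])
E
```

```text
time: 3.48
position: [0.4829, -0.2467, 0.0884]
tool_rot: [3.094, 0.534, 0.004]
ft_force: [-0.0, -0.7, -2.1]
grip_width: 0.199
grip_force: 55.0
[-0.04 -0.69 -2.07] (array([ 145.2, -237.8,   -0.3]), np.float64(19.1))
```

```bash
python3 -m jog '[{"claw":10,"dx":8,"dy":-14,"dz":0,"spin":0},{"claw":10,"dx":22,"dy":-38,"dz":0,"spin":2},{"claw":10,"dx":37,"dy":-62,"dz":0,"spin":4},{"claw":10,"dx":52,"dy":-86,"dz":0,"spin":6},{"claw":10,"dx":67,"dy":-110,"dz":0,"spin":8},{"claw":10,"dx":82,"dy":-134,"dz":0,"spin":10},{"claw":10,"dx":97,"dy":-158,"dz":0,"spin":12},{"claw":10,"dx":112,"dy":-182,"dz":0,"spin":14},{"claw":10,"dx":126,"dy":-206,"dz":0,"spin":16},{"claw":10,"dx":138,"dy":-226,"dz":0,"spin":18},{"claw":10,"dx":145,"dy":-237,"dz":0,"spin":19},{"claw":10,"dx":145,"dy":-237,"dz":0,"spin":19},{"claw":10,"dx":145,"dy":-237,"dz":0,"spin":19},{"claw":10,"dx":145,"dy":-237,"dz":0,"spin":19},{"claw":10,"dx":145,"dy":-237,"dz":0,"spin":19}]'; python3 - <<'E'
from h import *; from bench import *
s=get_state(); print(rel(s,[.540,.026,s["position"][2]],.5)[:2],s["ft_force"])
t=get_image("top");d=get_image("side"); np.savez("top1.npz",**t);np.savez("side1.npz",**d)
o=np.hstack([cv2.resize(t["frame"][125:225,265:345,::-1],(400,500)),cv2.resize(d["frame"][165:245,260:324,::-1],(400,500))])
cv2.imwrite("pics/s2.png",o)
E
```

```text
time: 4.73
position: [0.5384, 0.0237, 0.0863]
tool_rot: [3.141, 0.012, -0.002]
ft_force: [0.5, -0.4, -1.8]
grip_width: 0.203
grip_force: 55.0
(array([ 1.6, -2.3, -0. ]), np.float64(-0.0)) [ 0.51690833 -0.38545426 -1.83813194]
```

View pics/s2.png

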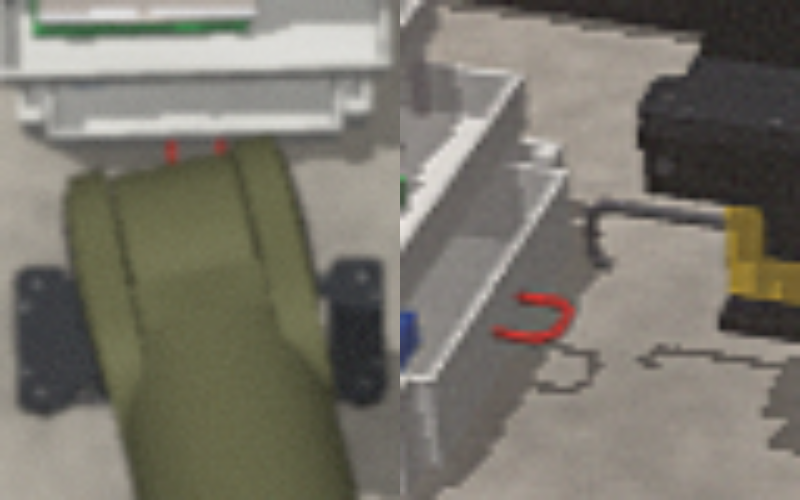

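The arm hides the hook in the top view. In the side crop the rod comes down at crop (595,215–265), in front of the loop at (540,320). I'll measure both in the side camera at their known heights.

```bash
python3 - <<'E'
from h import *
d=dict(np.load("side1.npz"));f=d["frame"].astype(int)
def proj(P): q=np.linalg.inv(d["T"])@np.r_[P,1]; u=d["K"]@q[:3]; return (u/u[2])[:2].round(1)
for z in(.0993,.0943,.0733): print("expected rod",z,proj([.6324,.0245,z]))
print("exp rod mid",proj([.60,.0245,.0993]), "curl end",proj([.6264,.0245,.0663]))
for n,x,y in(("loop front",-17,0),("front inner",-12,0),("left",0,14.5),("right",0,-14.5),("c",0,0)): print(n,proj([.6612+x/1e3,.0271+y/1e3,.036]))
print(cv2.cvtColor(d["frame"],cv2.COLOR_RGB2GRAY)[194:212,284:312])
w=np.clip(f[:,:,0]-f[:,:,1:].max(2),0,None); print(w[210:222,272:292])
E
```

```text
expected rod 0.0993 [290.1 196.5]
expected rod 0.0943 [290.2 198.1]
expected rod 0.0733 [290.6 204.7]
exp rod mid [301.7 198.2] curl end [292.9 207.2]
loop front [286.9 216.1]
front inner [285.2 215.8]
left [279.1 218.1]
right [282.8 212.3]
c [281.  215.2]
[[184 166 103 148 154 152 149 150 153 151 149 152 152 160 152  76  33  35
   41  44  46  38  45  50  42  45  46  51]
 [211 110 100 142 156 152 147 154 155 153 158 158 156 163 151  71  27  29
   37  36  32  42  42  40  42  43  45  38]
 [140  91 108 148 168 160 159 151 129 137 163 161 163 164 173 166 132 142
  123  85  47  51  30  32  43  30  38  38]
 [ 89  95  94  94 100 122 159 115  88  88  96 118 103 109 128 145 158 182
  180 178 176 176 168 132 134 127  84  56]
 [ 98 102 100 101  94  81  72  61  55  58  58  64  74  78  85  86  90  93
   99 106 109 134 145 152 175 175 177 175]
 [ 99 100 103  96 101  91  56  65 113 132 139 126  89  68  65  50  53  62
   72  72  78  84  90  86  91 102 110 117]
 [ 98  95  98 125 171 130  53 101 177 175 174 174 171 175 167 174 161 128
  122  84  60  65  44  50  62  64  67  80]
 [105 102 103 102 102  8
[... 1584 characters left out ...]
   1   7
    7  12]
 [  5   5   3   4   5   4   3   0   0   0   0   0   0  43 128 113   0   9
   10   8]
 [  3   3   1   1   0   2   1   0   1   5   1   0   0  20 109  77  11   6
    8   9]
 [  4   1   0   0   0   0   2   0   4   0   0   0   5  77 116  21   2   8
    7   7]
 [  4   0  26  76  58  18   0   0   0   0   0   1  79 149  52   3   5  10
    8  10]
 [  3   0   9  57  95 151 156 149 114 109 127 151 126  83  13   4   7  10
    6   9]
 [  1   4   3  10   8  25  48  64  89 112 111  45  17  10   5   6   9   8
    7   6]
 [  4   3   2   1   0   0   0   0   0   1   0   0   0   3   3   7   8   8
    6   7]
 [  3   4   1   4   4   5   5   3   4   3   2   4   9   9   6   5   4   7
    9   7]]
```

```bash
python3 -m jog '[{"claw":10,"dx":10,"dy":-2,"dz":0,"spin":0},{"claw":10,"dx":22,"dy":-2,"dz":0,"spin":0},{"claw":10,"dx":30,"dy":-2,"dz":0,"spin":0},{"claw":10,"dx":31,"dy":-2,"dz":0,"spin":0},{"claw":10,"dx":31,"dy":-2,"dz":0,"spin":0},{"claw":10,"dx":31,"dy":-2,"dz":0,"spin":0},{"claw":10,"dx":31,"dy":-2,"dz":0,"spin":0},{"claw":10,"dx":31,"dy":-2,"dz":0,"spin":0}]'; python3 - <<'E'
from h import *; from bench import *
s=get_state(); print(rel(s,[.570,.0262,s["position"][2]],.5)[:2],s["ft_force"])
d=get_image("side"); print(cv2.cvtColor(d["frame"],cv2.COLOR_RGB2GRAY)[192:212,270:292])
def proj(P): q=np.linalg.inv(d["T"])@np.r_[P,1]; u=d["K"]@q[:3]; return (u/u[2])[:2].round(1)
p=s["position"]; print(proj([p[0]+.094,p[1]+.001,.0733]),proj([p[0]+.094,p[1]+.001,.0933]),p)
E
```

```text
time: 5.5
position: [0.5696, 0.028, 0.087]
tool_rot: [3.141, 0.016, -0.001]
ft_force: [-0.5, -0.4, -1.9]
grip_width: 0.198
grip_force: 55.0
(array([0.4, 1.8, 0. ]), np.float64(0.1)) [-0.49020062 -0.42248684 -1.88510962]
[[ 92  99 100  99  99 109 110 107 114 136 136 143 161 167 192 199 139  41
   45  43  44  43]
 [ 99 100 100 102 104 105 110 109 117 137 137 134 128 125 154 192 110  32
   35  38  43  49]
 [ 96 101  97 102 112 111 106 107 116 142 140 135 135 152 187 173  78  49
   34  37  36  42]
 [ 99 102  99 106 110 110 111 104 103 119 140 118 141 171 217 116 109 136
  124 128 112  49]
 [101 100 103 105 111 108 111 111 108  88  91  90 107 122 115  86  96 138
  152 170 172 176]
 [ 99 104 106 112 111 109 111 107  87  71  59  64  66  69  77  85  90  91
   90 103 119 105]
 [106 100 113 107 107 106 110 107  66  63  78 137 173 104  65  60  61  59
   58  65  69  72]
 [106 109 109 110 112 111 112 105  67  63 140 207 153  98  97 107 105  90
   95 131 125  85]
 [107 111 113 107 111 108 111 102  61  73 140 181  88  96 102 101  99 128
  174 171 166 168]
 [105 112 109 107 107 109 109 104  68  95 1
[... 343 characters left out ...]
130 129 127 152 170  97  67  82  91 102 100  98  98  99 102
  100 101 100  96]
 [131 132 127 130 130 136 169 176  93  75  71  69  84 103 103  99 100 104
  102 103  99  94]
 [133 129 130 130 126 153 191 115  96 109 102  81  81  98  98 102 100  99
   97 100 100  91]
 [136 132 131 128 143 185 176  93 100 101 104  98 102  97 104  99 102 109
  104  99 100 119]
 [134 130 133 137 184 204  85  92 104 100 101  98  98 101  99 104 100 100
  104  98  96 113]
 [131 127 123 150 188 113  95 102 104  99 105 100 101 102 103 103 101 100
   99  97 118 161]
 [133 125 142 182 171  90 100 101 104  90  94 102 103 102 109 104 108 100
   96 117 151 147]]
[279.1 204. ] [278.6 197.7] [0.56956005 0.02795189 0.08698265]
```

```bash
python3 -m jog '[{"claw":10,"dx":0,"dy":0,"dz":8,"spin":0},{"claw":10,"dx":0,"dy":0,"dz":16,"spin":0},{"claw":10,"dx":0,"dy":0,"dz":20,"spin":0},{"claw":10,"dx":0,"dy":0,"dz":24,"spin":0},{"claw":10,"dx":0,"dy":0,"dz":28,"spin":0},{"claw":10,"dx":0,"dy":0,"dz":32,"spin":0},{"claw":10,"dx":0,"dy":0,"dz":36,"spin":0},{"claw":10,"dx":0,"dy":0,"dz":36,"spin":0}]'; python3 -c "
from bench import *
import cv2
d=get_image('side');cv2.imwrite('pics/s3.png',cv2.resize(d['frame'][165:245,240:324,::-1],(640,600)))"
```

```text
time: 6.22
position: [0.5694, 0.0279, 0.05]
tool_rot: [3.142, 0.016, -0.002]
ft_force: [0.4, -0.6, -1.9]
grip_width: 0.2
grip_force: 55.0
```

View pics/s3.png

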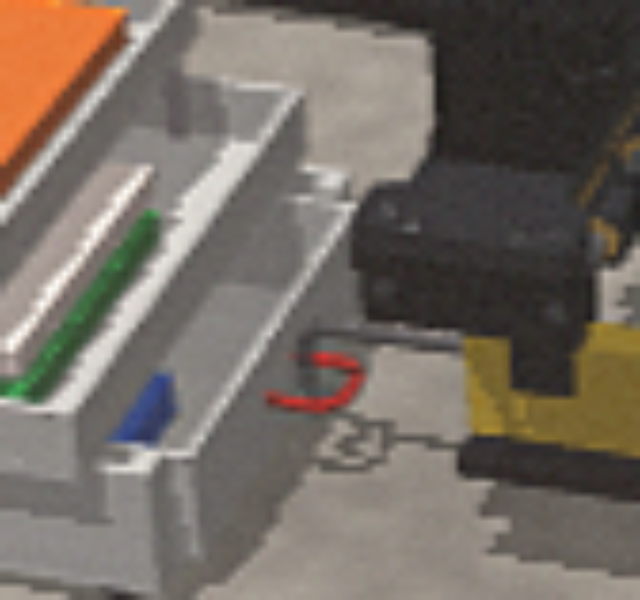

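The rod goes down inside the red loop at crop (310,370). I'll lower it further, then engage slowly.

```bash
python3 -m jog '[{"claw":10,"dx":0,"dy":0,"dz":4,"spin":0},{"claw":10,"dx":0,"dy":0,"dz":8,"spin":0},{"claw":10,"dx":0,"dy":0,"dz":12,"spin":0},{"claw":10,"dx":0,"dy":0,"dz":14,"spin":0},{"claw":10,"dx":0,"dy":0,"dz":14,"spin":0},{"claw":10,"dx":0,"dy":0,"dz":14,"spin":0},{"claw":10,"dx":0,"dy":0,"dz":14,"spin":0}]';python3 -m jog '[{"claw":10,"dx":-2,"dy":0,"dz":0,"spin":0},{"claw":10,"dx":-4,"dy":0,"dz":0,"spin":0},{"claw":10,"dx":-5,"dy":0,"dz":0,"spin":0},{"claw":10,"dx":-6,"dy":0,"dz":0,"spin":0},{"claw":10,"dx":-7,"dy":0,"dz":0,"spin":0},{"claw":10,"dx":-8,"dy":0,"dz":0,"spin":0},{"claw":10,"dx":-9,"dy":0,"dz":0,"spin":0},{"claw":10,"dx":-10,"dy":0,"dz":0,"spin":0},{"claw":10,"dx":-11,"dy":0,"dz":0,"spin":0},{"claw":10,"dx":-12,"dy":0,"dz":0,"spin":0},{"claw":10,"dx":-13,"dy":0,"dz":0,"spin":0},{"claw":10,"dx":-14,"dy":0,"dz":0,"spin":0},{"claw":10,"dx":-15,"dy":0,"dz":0,"spin":0},{"claw":10,"dx":-16,"dy":0,"dz":0,"spin":0},{"claw":10,"dx":-17,"dy":0,"dz":0,"spin":0},{"claw":10,"dx":-18,"dy":0,"dz":0,"spin":0},{"claw":10,"dx":-19,"dy":0,"dz":0,"spin":0},{"claw":10,"dx":-20,"dy":0,"dz":0,"spin":0}]'
```

```text
time: 6.85
position: [0.5701, 0.028, 0.0371]
tool_rot: [3.142, 0.016, 0.0]
ft_force: [-0.0, -0.9, -1.8]
grip_width: 0.199
grip_force: 55.0
time: 8.35
position: [0.55, 0.0277, 0.0371]
tool_rot: [3.142, 0.016, 0.0]
ft_force: [0.9, -1.3, -1.0]
grip_width: 0.201
grip_force: 55.0
```

```bash
python3 -m jog '[{"claw":10,"dx":-1,"dy":0,"dz":0,"spin":0},{"claw":10,"dx":-2.5,"dy":0,"dz":0,"spin":0},{"claw":10,"dx":-4,"dy":0,"dz":0,"spin":0},{"claw":10,"dx":-6,"dy":0,"dz":0,"spin":0},{"claw":10,"dx":-8,"dy":0,"dz":0,"spin":0},{"claw":10,"dx":-10,"dy":0,"dz":0,"spin":0},{"claw":10,"dx":-12,"dy":0,"dz":0,"spin":0},{"claw":10,"dx":-14,"dy":0,"dz":0,"spin":0},{"claw":10,"dx":-16,"dy":0,"dz":0,"spin":0},{"claw":10,"dx":-18,"dy":0,"dz":0,"spin":0},{"claw":10,"dx":-20,"dy":0,"dz":0,"spin":0},{"claw":10,"dx":-22,"dy":0,"dz":0,"spin":0},{"claw":10,"dx":-24,"dy":0,"dz":0,"spin":0},{"claw":10,"dx":-26,"dy":0,"dz":0,"spin":0},{"claw":10,"dx":-27.5,"dy":0,"dz":0,"spin":0},{"claw":10,"dx":-29,"dy":0,"dz":0,"spin":0},{"claw":10,"dx":-30,"dy":0,"dz":0,"spin":0}]'; python3 -c "
from bench import *
import cv2,numpy as np
from h import *
d=get_image('side');f=d['frame'].astype(int);w=f[:,:,0]-f[:,:,1:].max(2);w[:200]=0;w[245:]=0;w[:,:270]=0;w[:,320:]=0
ys,xs=np.nonzero(w>40);print(xs.min(),xs.max(),ys.min(),ys.max());i=xs.argmax();print(cast(d,[xs[i],ys[xs==xs.max()].mean()],.036))
print(get_state()['ft_force'])"
```

```text
time: 9.77
position: [0.5198, 0.0274, 0.037]
tool_rot: [3.141, 0.016, -0.0]
ft_force: [1.9, -0.3, -1.5]
grip_width: 0.205
grip_force: 55.0
288 300 213 221
[[0.60846225 0.02197198 0.036     ]]
[ 1.9594207   0.22592514 -1.28844801]
```

The tray follows: loop front is at x≈0.608, about 37 mm from where it started, drag about 2 N.

```bash
python3 -m jog '[{"claw":10,"dx":-1,"dy":0,"dz":0,"spin":0},{"claw":10,"dx":-2,"dy":0,"dz":0,"spin":0},{"claw":10,"dx":-3,"dy":0,"dz":0,"spin":0},{"claw":10,"dx":-4,"dy":0,"dz":0,"spin":0},{"claw":10,"dx":-5,"dy":0,"dz":0,"spin":0},{"claw":10,"dx":-6,"dy":0,"dz":0,"spin":0},{"claw":10,"dx":-7,"dy":0,"dz":0,"spin":0},{"claw":10,"dx":-8,"dy":0,"dz":0,"spin":0},{"claw":10,"dx":-8.5,"dy":0,"dz":0,"spin":0},{"claw":10,"dx":-9,"dy":0,"dz":0,"spin":0}]'
```

```text
time: 10.65
position: [0.5109, 0.0273, 0.037]
tool_rot: [3.141, 0.016, 0.0]
ft_force: [2.7, -0.6, -2.2]
grip_width: 0.201
grip_force: 55.0
```

```bash
python3 -m jog '[{"claw":10,"dx":-0.5,"dy":0,"dz":0,"spin":0},{"claw":10,"dx":-1,"dy":0,"dz":0,"spin":0},{"claw":10,"dx":-1.5,"dy":0,"dz":0,"spin":0},{"claw":10,"dx":-2,"dy":0,"dz":0,"spin":0}]'
```

```text
time: 10.98
position: [0.509, 0.0273, 0.037]
tool_rot: [3.141, 0.016, -0.0]
ft_force: [2.4, -0.3, -1.5]
grip_width: 0.203
grip_force: 55.0
```

```bash
python3 -m jog '[{"claw":10,"dx":-0.5,"dy":0,"dz":0,"spin":0},{"claw":10,"dx":-1,"dy":0,"dz":0,"spin":0},{"claw":10,"dx":-1.5,"dy":0,"dz":0,"spin":0},{"claw":10,"dx":-2,"dy":0,"dz":0,"spin":0}]'
```

```text
time: 11.32
position: [0.5069, 0.0273, 0.037]
tool_rot: [3.141, 0.016, 0.0]
ft_force: [2.1, 1.6, -1.2]
grip_width: 0.204
grip_force: 55.0
```

```bash
python3 -m jog '[{"claw":10,"dx":-0.5,"dy":0,"dz":0,"spin":0},{"claw":10,"dx":-1,"dy":0,"dz":0,"spin":0},{"claw":10,"dx":-1.5,"dy":0,"dz":0,"spin":0},{"claw":10,"dx":-2,"dy":0,"dz":0,"spin":0}]'
```

```text
time: 11.65
position: [0.5057, 0.0276, 0.0372]
tool_rot: [-3.141, -0.016, -0.003]
ft_force: [5.4, 1.1, -2.5]
grip_width: 0.205
grip_force: 55.0
```

Force has risen and the arm now lags the command, so this is probably the stop. I'll go on in half-millimetre steps.

```bash
python3 -m jog '[{"claw":10,"dx":-0.25,"dy":0,"dz":0,"spin":0},{"claw":10,"dx":-0.5,"dy":0,"dz":0,"spin":0},{"claw":10,"dx":-0.5,"dy":0,"dz":0,"spin":0}]'
```

```text
time: 11.9
position: [0.5055, 0.0279, 0.0373]
tool_rot: [-3.141, -0.017, -0.004]
ft_force: [5.9, 1.2, -4.0]
grip_width: 0.202
grip_force: 55.0
```

```bash
python3 -m jog '[{"claw":10,"dx":-0.5,"dy":0,"dz":0,"spin":0},{"claw":10,"dx":-1,"dy":0,"dz":0,"spin":0},{"claw":10,"dx":-1,"dy":0,"dz":0,"spin":0}]'
```

```text
time: 12.15
position: [0.5054, 0.0279, 0.0376]
tool_rot: [-3.141, -0.017, -0.007]
ft_force: [7.3, 0.7, -3.9]
grip_width: 0.204
grip_force: 55.0
```

```bash
python3 -m jog '[{"claw":10,"dx":-0.5,"dy":0,"dz":0,"spin":0},{"claw":10,"dx":-1,"dy":0,"dz":0,"spin":0},{"claw":10,"dx":-1,"dy":0,"dz":0,"spin":0}]'
```

```text
time: 12.4
position: [0.5054, 0.0279, 0.038]
tool_rot: [-3.141, -0.017, -0.01]
ft_force: [8.5, 1.1, -5.0]
grip_width: 0.201
grip_force: 55.0
```

```bash
python3 -m jog '[{"claw":10,"dx":-0.5,"dy":0,"dz":0,"spin":0},{"claw":10,"dx":-1,"dy":0,"dz":0,"spin":0},{"claw":10,"dx":-1,"dy":0,"dz":0,"spin":0},{"claw":10,"dx":-1,"dy":0,"dz":0,"spin":0},{"claw":10,"dx":-1,"dy":0,"dz":0,"spin":0},{"claw":10,"dx":-1,"dy":0,"dz":0,"spin":0}]'
```

```text
time: 12.9
position: [0.5053, 0.0279, 0.0383]
tool_rot: [-3.14, -0.017, -0.013]
ft_force: [10.2, 1.4, -3.9]
grip_width: 0.199
grip_force: 55.0
```

10 N steady. I'll hold it there and check how far the tray is out.

```bash
python3 -m jog '[{"claw":10,"dx":-0.4,"dy":0,"dz":0,"spin":0},{"claw":10,"dx":-0.4,"dy":0,"dz":0,"spin":0},{"claw":10,"dx":-0.4,"dy":0,"dz":0,"spin":0},{"claw":10,"dx":-0.4,"dy":0,"dz":0,"spin":0},{"claw":10,"dx":-0.4,"dy":0,"dz":0,"spin":0},{"claw":10,"dx":-0.4,"dy":0,"dz":0,"spin":0},{"claw":10,"dx":-0.4,"dy":0,"dz":0,"spin":0},{"claw":10,"dx":-0.4,"dy":0,"dz":0,"spin":0}]'; python3 - <<'E'
from h import *; from bench import *
t=get_image("top");d=get_image("side")
for n,i in(("before",dict(np.load("side0.npz"))),("now",d)):
    f=i["frame"].astype(int);w=np.clip(f[:,:,0]-f[:,:,1:].max(2)-15,0,None);w[:208]=0;w[235:]=0;w[:,:265]=0;w[:,312:]=0
    ys,xs=np.nonzero(w>30); ww=w[ys,xs]; c=[(xs*ww).sum()/ww.sum(),(ys*ww).sum()/ww.sum()]
    print(n,cast(i,c,.036).round(4),xs.max(),cast(i,[xs.max(),ys[xs==xs.max()].mean()],.036).round(4))
o=np.hstack([cv2.resize(t["frame"][115:215,265:345,::-1],(400,500)),cv2.resize(d["frame"][165:245,260:324,::-1],(400,500))])
cv2.imwrite("pics/s4.png",o); print(get_state()["ft_force"])
L=cv2.createLineSegmentDetector().detect(cv2.cvtColor(t["frame"],cv2.COLOR_RGB2GRAY))[0][:,0]
for l in L:
    c=(l[:2]+l[2:])/2
    if 265<c[0]<345 and 140<c[1]<190 and abs(l[1]-l[3])<4 and abs(l[0]-l[2])>12: print(l.round(1),cast(t,l.reshape(2,2),.059)[:,:2].round(4).tolist())
E
```

```text
time: 13.57
position: [0.5053, 0.028, 0.0384]
tool_rot: [-3.14, -0.017, -0.014]
ft_force: [11.4, 2.1, -2.7]
grip_width: 0.204
grip_force: 55.0
before [[0.6576 0.028  0.036 ]] 287 [[0.6465 0.0198 0.036 ]]
now [[0.6078 0.0297 0.036 ]] 305 [[0.5954 0.0185 0.036 ]]
[ 9.43602678  1.29939937 -4.32256776]
[301.9 158.8 279.3 159.6] [[0.6503, 0.0323], [0.6491, 0.0974]]
[274.4 169.8 309.4 168.5] [[0.6198, 0.1121], [0.6213, 0.0111]]
[330.6 151.2 304.4 151.4] [[0.6709, -0.0516], [0.6719, 0.0245]]
[309.5 168.9 328.2 168. ] [[0.6203, 0.0109], [0.6216, -0.0432]]
[280.5 154.3 299.3 153.1] [[0.6647, 0.0939], [0.6671, 0.0394]]
[308.2 145.9 324.4 146.4] [[0.6877, 0.0132], [0.6853, -0.0339]]
[279.5 181.4 302.1 178.2] [[0.5857, 0.0979], [0.5936, 0.0328]]
[295.7 144.1 283.1 144.3] [[0.6938, 0.0494], [0.694, 0.0858]]
[323.1 141.  309.4 141.1] [[0.7013, -0.0305], [0.7019, 0.0094]]
[339.4 174.  319.4 174.1] [[0.6034, -0.0751], [0.6045, -0.0174]]
[296.9 175.5 278.1 174.7] [[0.6016, 0.0476], [0.6052, 0.1016]]
```

View pics/s4.png

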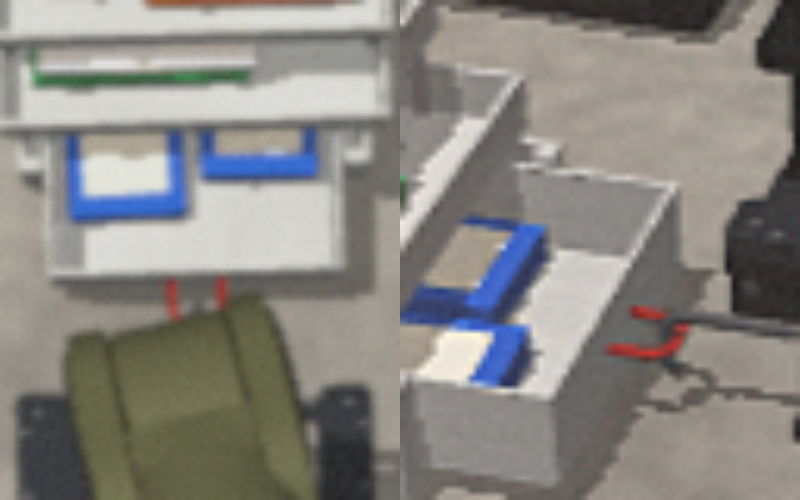

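The tray is about 52 mm out from where it started, rigid against its stop, with both cartridges in view at top crop (130,175) and (260,150). The rod is against the front bar at side crop (685,325). Now I relax, centre the hook in the loop and lift out.

```bash
python3 -m jog '[{"claw":10,"dx":1,"dy":0,"dz":0,"spin":0},{"claw":10,"dx":2,"dy":0,"dz":0,"spin":0},{"claw":10,"dx":3,"dy":0,"dz":0,"spin":0},{"claw":10,"dx":4,"dy":0,"dz":0,"spin":0},{"claw":10,"dx":6,"dy":0,"dz":0,"spin":0},{"claw":10,"dx":8,"dy":0,"dz":0,"spin":0},{"claw":10,"dx":10,"dy":0,"dz":0,"spin":0},{"claw":10,"dx":12,"dy":0,"dz":0,"spin":0},{"claw":10,"dx":14,"dy":0,"dz":0,"spin":0},{"claw":10,"dx":15,"dy":0,"dz":0,"spin":0},{"claw":10,"dx":15,"dy":0,"dz":0,"spin":0},{"claw":10,"dx":15,"dy":0,"dz":0,"spin":0}]'; python3 -c "
from bench import *
import cv2
d=get_image('side');cv2.imwrite('pics/s5.png',cv2.resize(d['frame'][165:245,260:344,::-1],(640,600)))"
```

```text
time: 14.67
position: [0.5159, 0.0274, 0.0369]
tool_rot: [3.141, 0.016, -0.001]
ft_force: [0.3, -0.3, -0.7]
grip_width: 0.204
grip_force: 55.0
```

View pics/s5.png

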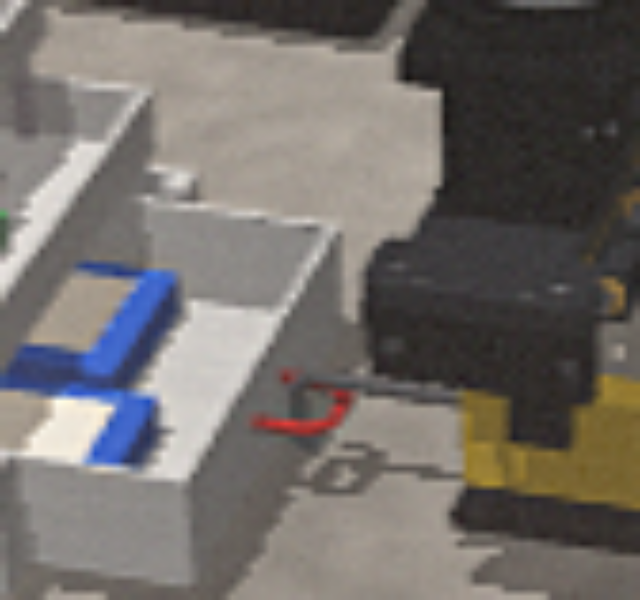

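The rod is mid-loop at crop (300,400), clear of the bar at (350,400). Lift.

```bash
python3 -m jog '[{"claw":10,"dx":0,"dy":0,"dz":-3,"spin":0},{"claw":10,"dx":0,"dy":0,"dz":-6,"spin":0},{"claw":10,"dx":0,"dy":0,"dz":-10,"spin":0},{"claw":10,"dx":0,"dy":0,"dz":-14,"spin":0},{"claw":10,"dx":0,"dy":0,"dz":-18,"spin":0},{"claw":10,"dx":0,"dy":0,"dz":-22,"spin":0}]'
```

```text
time: 15.22
position: [0.5162, 0.0274, 0.0597]
tool_rot: [3.141, 0.016, 0.001]
ft_force: [0.5, -0.6, -1.6]
grip_width: 0.201
grip_force: 55.0
```

```bash
python3 -m jog '[{"claw":10,"dx":0,"dy":0,"dz":-15,"spin":0},{"claw":10,"dx":0,"dy":0,"dz":-35,"spin":0},{"claw":10,"dx":0,"dy":10,"dz":-35,"spin":0},{"claw":10,"dx":0,"dy":30,"dz":-35,"spin":0},{"claw":10,"dx":0,"dy":55,"dz":-35,"spin":0},{"claw":10,"dx":0,"dy":80,"dz":-35,"spin":0},{"claw":10,"dx":0,"dy":105,"dz":-35,"spin":0},{"claw":10,"dx":0,"dy":130,"dz":-35,"spin":0},{"claw":10,"dx":0,"dy":155,"dz":-30,"spin":0},{"claw":10,"dx":0,"dy":172,"dz":-20,"spin":0},{"claw":10,"dx":0,"dy":178,"dz":-5,"spin":0},{"claw":10,"dx":0,"dy":178,"dz":10,"spin":0},{"claw":10,"dx":0,"dy":178,"dz":20,"spin":0},{"claw":10,"dx":0,"dy":178,"dz":26,"spin":0},{"claw":10,"dx":0,"dy":178,"dz":28,"spin":0},{"claw":10,"dx":0,"dy":178,"dz":28,"spin":0},{"claw":10,"dx":0,"dy":178,"dz":28,"spin":0}]'
```

```text
time: 16.63
position: [0.5184, -0.1504, 0.0316]
tool_rot: [3.141, 0.017, 0.001]
ft_force: [0.6, -0.3, -1.2]
grip_width: 0.203
grip_force: 55.0
```

Lower until the foot touches.

```bash
python3 -m jog '[{"claw":10,"dx":0,"dy":0,"dz":1,"spin":0},{"claw":10,"dx":0,"dy":0,"dz":2,"spin":0},{"claw":10,"dx":0,"dy":0,"dz":3,"spin":0},{"claw":10,"dx":0,"dy":0,"dz":4,"spin":0},{"claw":10,"dx":0,"dy":0,"dz":4,"spin":0},{"claw":10,"dx":0,"dy":0,"dz":4,"spin":0}]'
```

```text
time: 17.13
position: [0.518, -0.1506, 0.0271]
tool_rot: [3.141, 0.016, 0.0]
ft_force: [0.2, -0.4, -2.0]
grip_width: 0.202
grip_force: 55.0
```

```bash
python3 -m jog '[{"claw":10,"dx":0,"dy":0,"dz":0.5,"spin":0},{"claw":10,"dx":0,"dy":0,"dz":1,"spin":0},{"claw":10,"dx":0,"dy":0,"dz":1.5,"spin":0},{"claw":10,"dx":0,"dy":0,"dz":1.5,"spin":0},{"claw":10,"dx":0,"dy":0,"dz":1.5,"spin":0}]'
```

```text
time: 17.55
position: [0.518, -0.1507, 0.027]
tool_rot: [3.141, 0.015, -0.0]
ft_force: [-3.7, 0.7, 8.9]
grip_width: 0.203
grip_force: 55.0
```

The foot has touched (9 N up). I back off a little, open gently to 50 mm and lift away.

```bash
python3 -m jog '[{"claw":10,"dx":0,"dy":0,"dz":-1,"spin":0},{"claw":10,"dx":0,"dy":0,"dz":-1,"spin":0},{"claw":18,"dx":0,"dy":0,"dz":-1,"spin":0},{"claw":22,"dx":0,"dy":0,"dz":-1,"spin":0},{"claw":35,"dx":0,"dy":0,"dz":-1,"spin":0},{"claw":50,"dx":0,"dy":0,"dz":-1,"spin":0},{"claw":50,"dx":0,"dy":0,"dz":-1,"spin":0},{"claw":50,"dx":0,"dy":0,"dz":-1,"spin":0},{"claw":50,"dx":0,"dy":0,"dz":-1,"spin":0},{"claw":50,"dx":0,"dy":0,"dz":-15,"spin":0},{"claw":50,"dx":0,"dy":0,"dz":-35,"spin":0},{"claw":50,"dx":0,"dy":0,"dz":-60,"spin":0},{"claw":50,"dx":0,"dy":0,"dz":-90,"spin":0},{"claw":50,"dx":0,"dy":0,"dz":-130,"spin":0},{"claw":50,"dx":0,"dy":0,"dz":-170,"spin":0},{"claw":50,"dx":-30,"dy":30,"dz":-190,"spin":0},{"claw":50,"dx":-50,"dy":60,"dz":-200,"spin":0},{"claw":50,"dx":-60,"dy":90,"dz":-200,"spin":0},{"claw":50,"dx":-60,"dy":90,"dz":-200,"spin":0},{"claw":50,"dx":-60,"dy":90,"dz":-200,"spin":0}]'; python3 - <<'E'
from h import *; from bench import *
t=get_image("top");d=get_image("side")
o=np.hstack([cv2.resize(t["frame"][110:260,240:440,::-1],(400,300)),cv2.resize(d["frame"][130:280,200:400,::-1],(400,300))])
cv2.imwrite("pics/s6.png",o); print(get_state()["ft_force"])
E
```

```text
time: 19.22
position: [0.4577, -0.2435, 0.2257]
tool_rot: [3.141, 0.008, 0.0]
ft_force: [1.8, 0.5, 0.5]
grip_width: 0.574
grip_force: 0.0
[-1.05507713  0.41858292 -0.41595612]
```

View pics/s6.png

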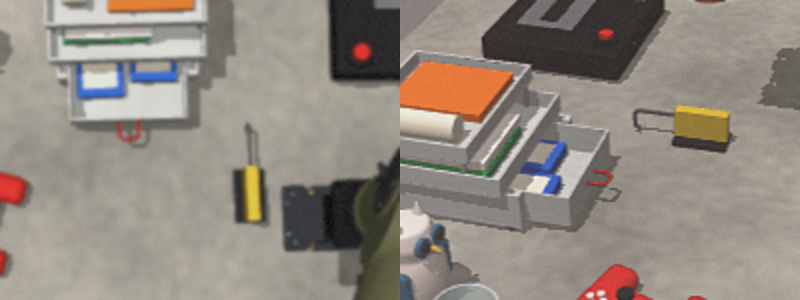

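```bash
python3 - <<'E'
from h import *; from bench import *
t=get_image("top")
for n,i in(("before",dict(np.load("top0.npz"))),("now",t)):
    f=i["frame"].astype(int);w=np.clip(f[:,:,0]-f[:,:,1:].max(2)-15,0,None);w[:145]=0;w[190:]=0;w[:,:290]=0;w[:,320:]=0
    r=w[:,301:307].sum(1); r=np.where(r>0.3*r.max(),r,0); v=(r*np.arange(400)).sum()/r.sum(); print(n,v,cast(i,[303.7,v],.0385).round(4))
    L=cv2.createLineSegmentDetector().detect(cv2.cvtColor(i["frame"],cv2.COLOR_RGB2GRAY))[0][:,0]
    for l in L:
        c=(l[:2]+l[2:])/2
        if 262<c[0]<345 and 135<c[1]<180 and abs(l[1]-l[3])<4 and abs(l[0]-l[2])>25: print(l.round(1),cast(i,[c],.059)[0,:2].round(4))
E
```

```text
before 161.3684210526316 [[0.6462 0.0273 0.0385]]
[275.6 152.  331.9 150.3] [0.6726 0.0264]
[264.4 139.6 341.9 137.3] [0.71   0.0275]
[330.6 146.8 283.1 147.8] [0.6838 0.0171]
[336.9 156.4 309.4 156.5] [ 0.6558 -0.0294]
[329.4 140.7 273.1 142.7] [0.7006 0.0331]
now 179.01142857142858 [[0.5939 0.0284 0.0385]]
[274.4 169.8 333.1 168.1] [0.6203 0.0274]
[264.4 139.6 341.9 137.4] [0.71   0.0275]
```

```bash
python3 - <<'E'
from h import *; from bench import *
d=get_image("side"); np.savez("side9.npz",**d)
cv2.imwrite("pics/s7.png",cv2.resize(d["frame"][185:260,230:330,::-1],(800,600),interpolation=cv2.INTER_NEAREST))
E
```

```text
(no output)
```

View pics/s7.png

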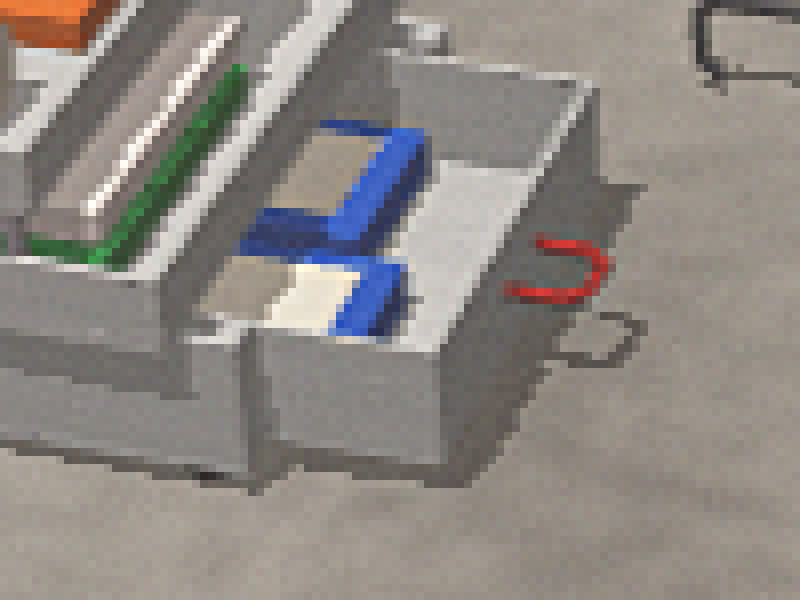

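```bash
python3 - <<'E'
from h import *
d=dict(np.load("side9.npz"))
for n,p,z in(("rack corner bottom",(250,484),0),("tray bottom corner",(438,464),.014),("tray top corner",(438,350),.059)): print(n,cast(d,[230+p[0]/8-.5,185+p[1]/8-.5],z).round(4))
E
```

```text
rack corner bottom [[0.6851 0.1219 0.    ]]
tray bottom corner [[0.6221 0.1127 0.014 ]]
tray top corner [[0.6198 0.1113 0.059 ]]
```

The rack's front corner is at x≈0.685 and the tray front at about 0.621, so the tray is out about 63 mm. That fits the stop range. Handing in.

```bash
python3 -c "
from bench import *
print(close_job())"
```

```text
the job is handed in; nothing more can be done
None
```

I drew the tray out about 63 mm to its hidden stop, held it snug there at roughly 10 N, and stood the hook upright on the board clear of the tray; the job is handed in, but no verdict came back.

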